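# Move the charged battery pack from its charger to the work lamp

## Robot

A 7-joint arm with a two-finger parallel gripper is mounted at the origin on the work surface. World frame = base frame: x ahead of the robot, y to its left, z up, the work surface at z = 0. Lengths are in mm, angles in rad, forces in N, time in s.
With the tool pointing down it reaches from about 400 to 875 mm from the base axis. Payload 6.5 kg.
Tool frame: the origin (TCP) lies at the very end of the fingers, on their centre line; the grasp point (between the pads) lies 19 mm behind it (env.grip_point_offset is the distance from the TCP to the grasp point, in mm); x points along the fingers, y is the direction in which the jaws open and shut, and the axes are right-handed (so a half turn about x gives the same grasp; the last joint's range is limited). The gripper opens to 88 mm and grips with 3 to 60 N. Pads are 18 mm wide; open, the fingers measure 123 mm over their backs; the gripper's body (75 mm by 187 mm) begins 45 mm behind the grasp point.
Start: joints at [-1.255, 0.536, -0.004, 1.538, 0.003, 1.067, -0.071], TCP at [242.179, 603.191, 238.716] pointing down, gripper open.
Joint ranges: [-2.7, 2.7], [-0.37, 2.16], [-1.27, 1.26], [0.24, 2.4], [-1.31, 4.45], [0.19, 1.91], [-2.76, 2.76]. Speed limits (rad/s): [2.39, 2.39, 3.14, 3.14, 3.14, 3.14, 3.14].

## Interface

Orientations are given as a 3x3 rotation matrix whose columns are the frame's x, y, z axes.
In Python, from bench import env, grab_frame, camera_info, ticket, models gives the robot as it stands.
- The arm moves only by the shell command python3 -m crank 'ROWS' [FORCE]. ROWS is JSON, a list of rows, each a list of 3 entries, a list of its own where there are three numbers: the shift along the tool's x, y, z in mm, then the turn about the tool's x in rad, then the closure, from 0 (fully open) to 1 (shut). In form: [[[tx, ty, tz], twist, grip], ...]. A call has 1 to 8 rows; each row is the pose to reach, as a shift and turn from the pose commanded when the call began, along the tool's axes at that moment; what a row does not reach only later rows make up. A row lasts 1/12 s, in which the tool goes at most 41.7 mm and 7.16 degrees, less where a joint would pass 70% of its speed; a pose out of reach is approached as far as the arm can. A call with a gripper value outside its range is refused whole. The fingers move at their own pace and stop on an object; FORCE is the grip in N (left out, the last holds). Time passes only in rows, so rows that repeat a pose let the fingers close. It gives the time, the measured TCP pose, the force and the opening at its end, in the units of the state.
- env.get_obs(): the state, without advancing time (a new reading comes with each control period).
- grab_frame(name): name is "scene" or "top" or "wrist"; returns the picture (420x560x3 uint8, red, green, blue); there is no depth.
- camera_info(name): a dict with "fx", "fy", "cx", "cy" (pixels), "xyz" and "rotation" of the camera in the world. Camera axes: x right, y down, z forward; pixel columns grow to the right and rows downward; lengths in mm; the calibration is good to about 2 mm. A picture is of the moment at which its call begins: read the wrist's pose just before it. camera_info takes no time and is no camera call; for the wrist camera it gives the pose at the moment of the call.
- ticket.hand_in(): hands the job in, once; it reports no verdict.
Trained networks look in the newest picture that a camera, given by its name, has taken for a name from the list of things; names that differ only in an ending like _2 or _b are one class to them, and where a whole thing is asked for, a point or a joint stands for the part that bears it (a point fixed in the world has none). Each returns a list of dicts, best first, with "confidence" (0 to 1); they miss things now and then, are a little off and sometimes report something else, mostly with a low value. They report only what shows in the picture. A call takes as long as a camera call. They do not tell look-alikes from the thing itself.
- models.look_for(camera, thing): "at" ([x, y, z] in mm, in the coordinates of the camera as it stood for that picture, good to about 4 mm: the middle of the surface that is visible of it).
The state is a dict: "time": time; "joint_pos": joint angles; "qvel": joint speeds; "effort": joint torques, N m; "tcp_pos": TCP position; "tcp_rot": TCP orientation; "ft_force": force on the tool from outside, world axes, zero at the start; "torque": the same for the moment, N m; "gripper_width": finger opening in mm.
Only numpy, scipy, OpenCV 4.12 (cv2) and the standard library are available. Lean on these libraries where they do the work, as an engineer would, in place of code of your own. Each camera call takes 0.05 s, during which the arm holds its last target. There are 200 camera calls.

## Task

Fit the charged battery pack into the yellow work lamp. Squeeze the two orange tabs of the pack in the charger with the green light and lift it out, stand it upright on the black rubber mat and let go, then take it by its two plain ends (the lamp's guards leave no room at the tabs) and push it down into the lamp's bay until it clicks fully home. Leave the pack in the red-lit charger, and everything else lying about, where it is.

Things in the scene. Friction and masses are not known exactly. Their poses are not given: they have to be found in the camera images.
- pack: the charged battery pack, loose, about 0.44 kg: an upright dark block, 60 mm along its x (plain, faintly ribbed flat ends), 48 mm along y, 110 mm tall; origin at the centre of its underside, z up; may be used either way round. A sprung orange tab runs up each of its +y and -y faces. Seated, it has about 1.5 mm of play up, 2 mm along x and 3.5 mm along y either way
- pack_pad (a point): point on the pack's axis, 85 mm above its underside, midway between the tabs' ribbed finger pads: each pad is 24 mm wide along x and from 68 to 102 mm above the underside; their outer faces stand 32 mm from the middle (64 mm over both), 25 mm when fully pressed (50 mm over both, 1 mm proud of the block)
- pack_barb (a point): point on the pack's axis, 28 mm above its underside, level with the flat tops of the barbs low on the tabs. Barbs reach 31.5 mm from the middle, 24.5 mm with the tab fully pressed; sloped below. Seated, they sit under two lips whose edges are 27.5 mm from the middle: both tabs must be pressed nearly fully to lift the pack out; pulling alone does not free it
- pack_tab_a (a joint): tab on the pack's +y side: 0 = out, 0.007 m = fully pressed in; spring 2 N at rest, 5.5 N fully pressed
- pack_tab_b (a joint): tab on the pack's -y side: the same
- charger_green: the charger with the green light, fixed to the bench: grey and black, 132 mm along x by 100 mm along y, socket rim 62 mm high; green bar on its -x end. Origin under the socket's centre, on the bench; the pack stands in it with its axes along the charger's, clear on all sides above the rim
- charger_green_seat (a point): centre of the socket floor of the green-lit charger, 12 mm above the bench: where the pack's origin is at the start
- charger_red: the same charger with a red light, fixed; may stand in either of the two places
- pack_charging: an identical pack snapped into the red-lit charger: leave it there
- mat_top (a point): centre of the top of a fixed black rubber mat, 150 mm by 150 mm, 4 mm thick; axes along its sides
- lamp: yellow work lamp fixed to the bench; base 150 mm along x, from y = -180 to +60 mm, 12 mm thick; lamp head 122 mm high at y -115 to -158 mm. Origin on the bench under the battery bay's centre. Beside the bay at +y and -y stand guards: inner faces 36 mm from the middle, 46 mm wide along x, up to 118 mm above the bench, so fingers do not fit between guard and tab; at +x and -x it is clear
- bay_mouth (a point): centre of the bay's mouth, at its rim 62 mm above the bench; the opening between the walls is 64 mm along x and 55 mm along y between the lips, and flares by about 5 mm each way over the top 7 mm
- bay_seat (a point): centre of the bay's floor, 12 mm above the bench, axes as the lamp's: where the pack's origin must come, its x along the bay's x (either way round). The barbs meet the lips with the pack's underside about 30 mm above the floor; it then takes some 5 to 15 N of push for 15 mm and little after that, until the tabs snap out about 1.5 mm above the floor and the pack bottoms
- brush: a hand brush lying near the robot; leave alone
- wrench: a steel wrench lying near the robot; leave alone
- disc: a brown grinding disc, 115 mm across, lying; leave alone
- offcut: a steel block 140 x 50 x 30 mm, lying; leave alone
- tin: a grease tin, 80 mm across and 90 mm tall, standing; leave alone
Not all that is in view belongs to the job. Leave any pink look-alike of the pack alone.

How it is judged (in metres and radians):
On the way, in this order (a step that is already met when the one before it is completed fails the run):
1. the pack is freed from the green-lit charger and lifted clear of it (z of pack in the frame of charger_green_seat above 0.05 m), for 0.1 s.
2. the pack stands upright on the rubber mat, let go and at rest (x of pack in the frame of mat_top between -0.075 and 0.075 m and y of pack in the frame of mat_top between -0.075 and 0.075 m and z of pack in the frame of mat_top below 0.005 m and angle between pack's own z axis and vertical below 0.1 rad and contact force between the fingers and pack below 0.2 N and linear speed of pack below 0.02 m/s), for 0.2 s.
At the end, for the whole second after the job is handed in: the pack is snapped into the lamp's bay: its underside within 3 mm of the bay floor, within 7 mm of the centre, upright, both tabs sprung out to within 2 mm, at rest and let go; the other pack is still in the red-lit charger (z of pack in the frame of bay_seat between -0.003 and 0.003 m and horizontal distance between pack and bay_seat below 0.007 m and angle between pack's own z axis and vertical below 0.06 rad and angle between the x axis of pack and the x axis of bay_seat, either way round below 0.15 rad and value of joint each of pack_tab_a, pack_tab_b below 0.002 m and linear speed of pack below 0.02 m/s and distance between pack_charging and charger_red below 0.02 m); the robot touches nothing.
It fails at once if the pack in the red-lit charger is pulled or shifted by more than 15 mm (distance of pack_charging from where it was at the start of the episode above 0.015 m).
It fails at once if a bystander is moved by more than 30 mm (distance of any of brush, wrench, disc, offcut, tin from where it was at the start of the episode above 0.03 m).
It also fails if it takes over 61 s, if anything falls off the work surface, if the arm or the gripper's body presses on something with over 40 N, if the wrist force passes 120 N, or if a joint passes its speed limit or range.

## Working session

There is one attempt and no reset: what is moved stays moved. The work goes in short steps, Python scripts to look and compute and a shell command to move; the robot and the scene stay as the last step left them, time stands still between calls to the robot, and variables do not carry over. Pictures are saved under pics/ and viewed, about 8 in all and at most 12, crops included, and the job is handed in when it is done.

```bash
ls; mkdir -p pics
python3 - <<'E'
from bench import env, grab_frame, camera_info, models
import cv2,numpy as np
o=env.get_obs(); print(o['time'],o['tcp_pos'],o['tcp_rot'],o['gripper_width'])
ims=[]
for c in ['scene','top']:
    im=grab_frame(c); ims.append(im); cv2.imwrite(f'pics/{c}0.png',im[:,:,::-1])
    ci=camera_info(c); R=np.array(ci['rotation']); p=np.array(ci['xyz']); print(c,ci)
    for t in ['pack','charger_green','charger_red','mat_top','lamp','tin','offcut']:
        for d in models.look_for(c,t)[:4]:
            a=np.array(d['at']); print(c,t,round(d['confidence'],2),(R@a+p).round(0),(a[:2]/a[2]*[ci['fx'],ci['fy']]+[ci['cx'],ci['cy']]).round(0))
E
```

```text
pics
0.0 [241.96961197 602.641661   237.84351596] [[-4.98039178e-04  3.72498149e-01  9.28032802e-01]
 [-1.60181038e-03  9.28031429e-01 -3.72498457e-01]
 [-9.99998593e-01 -1.67205140e-03  1.34475393e-04]] 88.05639374116684
scene {'fx': 531.5961598077287, 'fy': 531.5961598077287, 'cx': 277.3759924539373, 'cy': 211.0415021139056, 'xyz': array([1212.43000778,  635.99786493,  773.21976306]), 'rotation': array([[-0.62431524,  0.49488153, -0.60441935],
       [ 0.78107623,  0.38331478, -0.49293986],
       [-0.01226396, -0.77984745, -0.62584946]])}
scene pack 0.96 [398. 434. 106.] [466. 232.]
scene pack 0.9 [470. 304. 100.] [387. 227.]
scene pack 0.84 [310. 346.  72.] [440. 206.]
scene charger_green 0.6 [491. 322.  37.] [386. 260.]
scene charger_red 0.65 [711. 203.  22.] [269. 304.]
scene charger_red 0.46 [ 534. -266.   46.] [167. 165.]
scene mat_top 0.79 [509.  21.   3.] [263. 218.]
scene lamp 0.83 [ 535. -272.   47.] [165. 164.]
scene tin 0.85 [767.  92.  75.] [202. 274.]
scene tin 0.5 [691. 194. 107.] [271. 262.]
scene offcut 0.74 [ 758. -234.   28.] [101. 221.]
scene offcut 0.54 [490. 3
[... 202 characters left out ...]
rray([[ 0.01495318, -0.9901884 ,  0.13893643],
       [-0.99973025, -0.01233612,  0.0196785 ],
       [-0.01777148, -0.13919321, -0.99010576]])}
top pack 0.7 [453. 296. 122.] [182. 248.]
top pack 0.7 [ 512. -286.   11.] [416. 231.]
top pack 0.69 [403. 429. 105.] [127. 268.]
top pack 0.62 [291. 335. 111.] [163. 317.]
top charger_green 0.83 [422. 285.  44.] [192. 262.]
top charger_red 0.69 [629. 161.  44.] [243. 182.]
top charger_red 0.53 [448. 294. 121.] [183. 249.]
top charger_red 0.43 [663. 176. 121.] [235. 162.]
top mat_top 0.8 [510.  11.   3.] [301. 231.]
top lamp 0.96 [ 511. -289.    9.] [417. 232.]
top tin 0.57 [737.  76.  85.] [277. 137.]
top offcut 0.75 [ 743. -245.   31.] [400. 143.]
```

View pics/scene0.png

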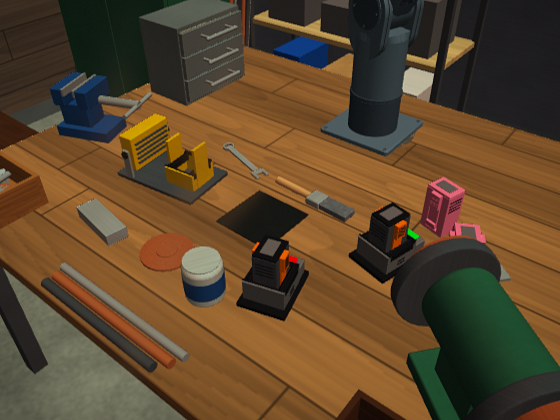

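View pics/top0.png

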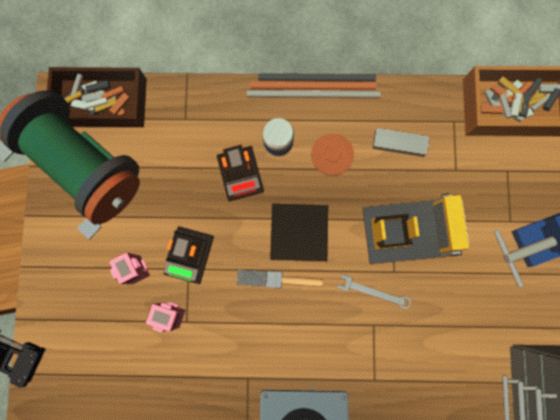

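The top view shows the green-lit pack at about (184,246) and the red-lit one at about (238,158). Two pink look-alikes are at (127,268) and (163,317). The pack I want is the dark one in the green-lit charger, so I'll confirm that in an enlarged crop.

Run:
```python
import cv2,numpy as np
t=cv2.imread('pics/top0.png')
f=lambda x0,y0,w,h:cv2.resize(t[y0:y0+h,x0:x0+w],None,fx=6,fy=6,interpolation=cv2.INTER_CUBIC)
a=f(155,220,66,66); b=f(362,190,66,80)[:396]
cv2.imwrite('pics/c1.png',np.hstack([a,cv2.resize(t[190:270,360:470],(550,400))[:396,:404]]))
```

```text
(no output)
```

View pics/c1.png

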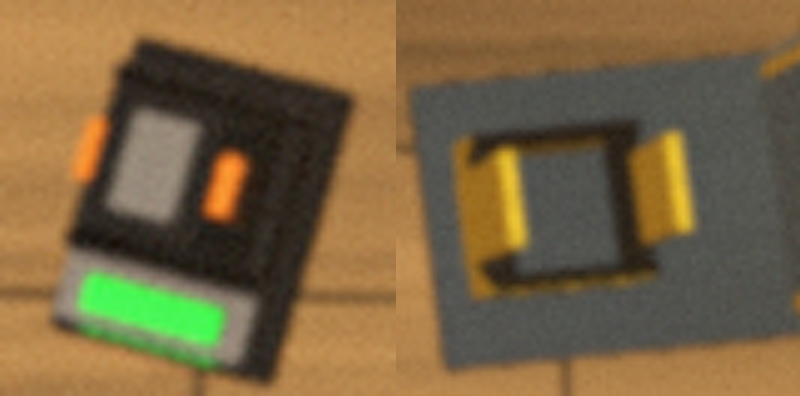

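The left crop shows the dark pack with a grey label and orange tabs at full-image (170,245) and (192,251), above the green bar at (180,272). That is the one to take. The right crop shows the lamp bay between its guards, with the base corners clear.

```bash
cat > h.py <<'E'
from bench import env, grab_frame, camera_info, models, ticket
import cv2,numpy as np
def pix(ci,u,v,z):
    d=np.array(ci['rotation'])@[(u-ci['cx'])/ci['fx'],(v-ci['cy'])/ci['fy'],1]; p=np.array(ci['xyz']); return p+d*(z-p[2])/d[2]
def proj(ci,P):
    a=(np.atleast_2d(P)-ci['xyz'])@np.array(ci['rotation']); return a[:,:2]/a[:,2:]*[ci['fx'],ci['fy']]+[ci['cx'],ci['cy']]
def frame(o,yaw):
    "turn about tool x to bring tool y to world yaw (tool down)"
    R=np.array(o['tcp_rot']); y=np.arctan2(R[1,1],R[0,1]); d=y-yaw
    return (d+np.pi/2)%np.pi-np.pi/2
def rel(o,P): return np.array(o['tcp_rot']).T@(np.array(P)-o['tcp_pos'])
E
python3 - <<'E'
from h import *
c=camera_info('top'); f=lambda x,y:(155+x/6,220+y/6); g=lambda x,y:(360+(x-396)/5,190+y/5)
def yaw(a,b): d=b-a; return np.degrees(np.arctan2(d[1],d[0]))
# charger
a,b,e,d=[pix(c,*f(*p),z) for p,z in [((352,95),3),((270,380),3),((140,40),3),((55,320),30)]]
print('chg',a,b,e,d,yaw(b,a),yaw(d,e),yaw(a,e)-90)
t1=pix(c,*f(90,150),97);t2=pix(c,*f(225,185),97);print('tabs',t1,t2,(t1+t2)/2,yaw(t2,t1)-90)
print('label',pix(c,*f(155,165),122))
A,B,C=[pix(c,*g(*p),12) for p in [(410,88),(450,368),(800,335)]]
y=yaw(B,A);print('lamp',A,B,C,y,yaw(C,B)-90); r=np.radians(y);M=(A+B)/2; print('bay',M[:2]-60*np.array([-np.sin(r),np.cos(r)]))
print([pix(c,u,v,4) for u,v in [(271,205),(328,205),(328,260),(271,260)]])
o=env.get_obs();print(o['joint_pos'], o['time'])
w=camera_info('wrist');print(w, rel(o,w['xyz']))
for yw in (-16,74): print(yw,frame(o,np.radians(yw)))
print(rel(o,[455,297,330]))
E
```

```text
chg [494.07763888 239.41573705   3.        ] [369.92511427 270.90175896   3.        ] [517.15712677 333.64986577   3.        ] [393.72483959 358.63272327  30.        ] -14.230618324550276 -11.442164766248483 -13.761784388024765
tabs [460.58958298 330.93746064  97.        ] [447.21315626 275.75276875  97.        ] [453.90136962 303.34511469  97.        ] -13.625347006191063
label [452.93722368 298.95451387 122.        ]
lamp [ 572.43522302 -150.42674429   12.        ] [ 426.70897636 -169.13253382   12.        ] [ 446.14669985 -348.54865069   12.        ] 7.3146319108321345 6.183238704105477
bay [ 507.21117426 -219.29135673]
[array([577.87482063,  89.97393736,   4.        ]), array([579.65910449, -60.43432176,   4.        ]), array([434.85098457, -60.16255842,   4.        ]), array([432.78031983,  87.7674091 ,   4.        ])]
[-1.25517751  0.5363611  -0.00438882  1.53785577  0.00257786  1.06729931
 -0.07117136] 0.8
{'fx': 349.48458405525037, 'fy': 349.48458405525037, 'cx': 282.2088068411461, 'cy': 215.39045798543677, 'xyz': array([176.12748461, 630.25807956, 385.98345509]), 'rotation': array([[ 0.37240201,  0.89137113,  0.25840714],
       [ 0.92807086, -0.35800796, -0.10254164],
       [ 0.00110916,  0.27800685, -0.96057845]])} [-147.22558486    0.49360984  -71.39222033]
-16 1.468274963900753
74 -0.10252136289414371
[ -91.25555803 -204.87744631  311.5634691 ]
```

```bash
python3 -m crank '[[[-40,-80,125],-0.05,0],[[-50,-160,240],-0.1,0],[[-50,-160,240],-0.1,0],[[-50,-160,240],-0.1,0],[[-50,-203,311],-0.14,0],[[-50,-203,311],-0.14,0],[[-50,-203,311],-0.14,0],[[-50,-203,311],-0.14,0]]' 30; python3 -m crank '[[[0,0,0],0,0],[[0,0,0],0,0]]'
python3 - <<'E'
from h import *
o=env.get_obs(); print(o['time'],o['tcp_pos'],o['tcp_rot'])
c=camera_info('wrist'); im=grab_frame('wrist'); cv2.imwrite('pics/w1.png',im[:,:,::-1])
print(rel(o,c['xyz']))
P=[(454,301,122),(446,300,62)]; print(proj(c,P))
for d in models.look_for('wrist','pack')[:3]: a=np.array(d['at']); print(d['confidence'],np.array(c['rotation'])@a+c['xyz'])
E
```

```text
time: 1.47
tcp_pos: [431.9, 331.2, 285.3]
tcp_rot: [[0.0, 0.239, 0.971], [0.0, 0.971, -0.239], [-1.0, 0.001, 0.0]]
ft_force: [-0.1, 0.5, 0.2]
gripper_width: 88.2
time: 1.63
tcp_pos: [432.9, 330.6, 285.3]
tcp_rot: [[0.001, 0.245, 0.97], [0.0, 0.97, -0.245], [-1.0, 0.0, 0.001]]
ft_force: [-1.0, 0.6, 0.0]
gripper_width: 88.1
1.6333 [432.91605354 330.64004849 285.27585002] [[ 1.18512367e-03  2.45020150e-01  9.69517262e-01]
 [ 1.80893076e-05  9.69517937e-01 -2.45020343e-01]
 [-9.99999298e-01  3.07917305e-04  1.14456641e-03]]
[-147.26044018    0.43594673  -71.31455779]
[[255.94101041 224.55814527]
 [256.99225845 201.25395397]]
0.7 [294.13368048 341.47348797 110.55336438]
0.64 [402.92664667 434.36341522 111.99971316]
0.63 [453.40784247 301.95704375 123.18593975]
```

View pics/w1.png

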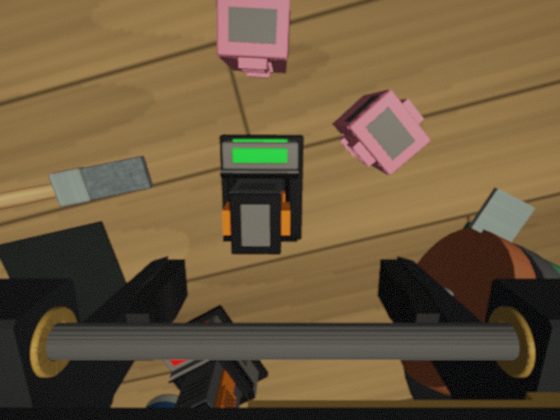

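The wrist view has the label at (255,225), exactly where I predicted it, and the charger edges are square to the image, so the yaw is right (about −14°). Pack sides are at 233/282 and tabs at 223/291.

Run:
```python
from h import *
c=camera_info('wrist');o=env.get_obs()
for u,v,z in [(255,225,122),(233,253,122),(282,253,122),(223,221,97),(291,221,97),(221,137,3),(302,137,3)]: P=pix(c,u,v,z);print(P.round(1),rel(o,P).round(1))
print(rel(o,[454,301.5,78]))
```

```text
[451.4 303.6 122. ] [162.8 -24.5  27.8]
[473.5 276.  122. ] [162.7 -46.   55.7]
[484.6 321.3 122. ] [162.8   0.6  55.8]
[447.  269.7  97. ] [187.7 -58.5  31.5]
[463.3 335.9  97. ] [187.8   9.7  31.6]
[369.3 274.5   3. ] [281.8 -72.4 -45. ]
[392.4 368.9   3. ] [281.8  24.7 -45. ]
[206.74976373 -25.95931118  30.79673491]
```

```bash
python3 -m crank '[[[35,-24,28],0,0],[[70,-24,28],0,0],[[105,-24,28],0,0],[[140,-24,28],0,0],[[140,-24,28],0,0]]'
python3 - <<'E'
from h import *
o=env.get_obs(); c=camera_info('wrist'); im=grab_frame('wrist'); cv2.imwrite('pics/w2.png',im[:,:,::-1]); print(o['tcp_pos'],o['ft_force'])
print(proj(c,np.array(o['tcp_pos'])))
E
```

```text
time: 2.15
tcp_pos: [447.4, 302.1, 138.7]
tcp_rot: [[-0.009, 0.236, 0.972], [-0.006, 0.972, -0.236], [-1.0, -0.008, -0.008]]
ft_force: [-2.0, 0.1, -0.0]
gripper_width: 88.1
[447.43721586 302.11640164 138.6903938 ] [-1.96757231  0.08630178 -0.03148767]
[[280.83528901 275.09109918]]
```

View pics/w2.png

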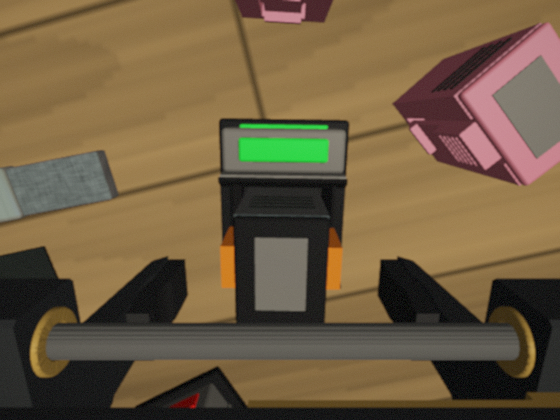

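Nicely centred: the label is at (281,274), the tabs span 221–342, and the tool projects to (281,275). Going down 61 mm more and squeezing.

```bash
python3 - <<'E'
from h import *
c=camera_info('wrist');o=env.get_obs()
for u,v,z in [(281,274,122),(281,260,97),(281,320,122),(281,216,122)]: P=pix(c,u,v,z);print(P.round(1),rel(o,P).round(1))
E
python3 -m crank '[[[30,0,0],0,0],[[61,0,0],0,0],[[61,0,0],0,0],[[61,0,0],0,0.5],[[61,0,0],0,0.5],[[61,0,0],0,0.5],[[61,0,0],0,0.5],[[61,0,0],0,0.5]]' 30
```

```text
[457.9 301.  122. ] [19.9  0.   9.1]
[460.5 300.1  97. ] [44.9 -0.  12. ]
[484.4 294.5 122. ] [19.8  0.  36.4]
[427.2 308.5 122. ] [ 20.1   0.1 -22.5]
time: 2.87
tcp_pos: [453.3, 303.1, 85.2]
tcp_rot: [[0.002, 0.24, 0.971], [0.001, 0.971, -0.24], [-1.0, 0.001, 0.001]]
ft_force: [0.7, -1.9, 2.0]
gripper_width: 56.5
```

```bash
python3 -m crank '[[[5,0,2],0,0.55],[[5,0,2],0,0.55],[[5,0,2],0,0.55],[[5,0,2],0,0.55]]' 35
```

```text
time: 3.2
tcp_pos: [454.7, 301.0, 79.7]
tcp_rot: [[-0.0, 0.241, 0.971], [-0.002, 0.971, -0.241], [-1.0, -0.002, 0.0]]
ft_force: [-2.2, -6.1, 10.6]
gripper_width: 47.6
```

```bash
python3 -m crank '[[[-5,0,0],0,0.55],[[-10,0,0],0,0.55],[[-20,0,0],0,0.55],[[-30,0,0],0,0.55],[[-30,0,0],0,0.55]]' 35
python3 - <<'E'
from h import *
o=env.get_obs(); c=camera_info('wrist'); im=grab_frame('wrist'); cv2.imwrite('pics/w3.png',im[:,:,::-1]); cv2.imwrite('pics/s3.png',grab_frame('scene')[150:300,330:480,::-1].repeat(4,0).repeat(4,1))
E
```

```text
time: 3.62
tcp_pos: [455.5, 303.6, 111.1]
tcp_rot: [[0.003, 0.239, 0.971], [0.002, 0.971, -0.239], [-1.0, 0.003, 0.002]]
ft_force: [-0.2, 0.8, -3.8]
gripper_width: 47.8
```

View pics/s3.png

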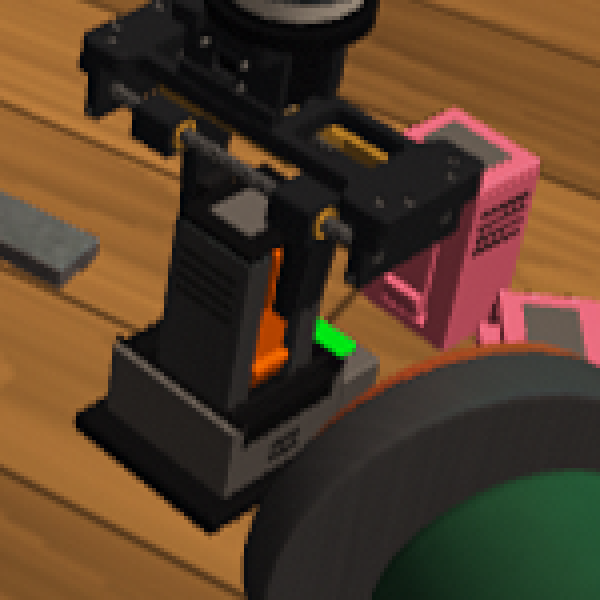

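The pack is out, held by its orange tabs and lifted. Now over to the mat.

```bash
python3 -m crank '[[[-40,0,0],0,0.55],[[-80,0,0],0,0.55],[[-100,0,0],0,0.55],[[-100,0,0],0,0.55]]' 35
python3 - <<'E'
from h import *
o=env.get_obs(); print(o['time'],o['joint_pos'],rel(o,[506,14,180]),frame(o,np.radians(97)))
E
```

```text
time: 4.05
tcp_pos: [456.9, 304.4, 213.2]
tcp_rot: [[0.007, 0.24, 0.971], [0.005, 0.971, -0.24], [-1.0, 0.007, 0.005]]
ft_force: [0.6, 1.0, -4.3]
gripper_width: 47.4
4.05 [-0.72752062  0.39019069  0.07336641  1.84417036 -0.03573851  0.89991747
  0.69120462] [  31.9591412  -270.35902518  117.07613684] -0.364079993920418
```

```bash
python3 -m crank '[[[0,-38,16],0,0.55],[[0,-76,33],-0.08,0.55],[[0,-114,50],-0.16,0.55],[[0,-152,66],-0.24,0.55],[[0,-190,82],-0.32,0.55],[[0,-228,99],-0.36,0.55],[[10,-262,114],-0.36,0.55],[[20,-270,117],-0.36,0.55]]' 35;python3 -m crank '[[[20,0,0],0,0.55],[[20,0,0],0,0.55],[[20,0,0],0,0.55]]'
python3 - <<'E'
from h import *
o=env.get_obs(); print(o['time'],o['joint_pos'],rel(o,[506,14,76]),frame(o,np.radians(97)))
E
```

```text
time: 4.72
tcp_pos: [503.3, 4.5, 187.4]
tcp_rot: [[-0.0, -0.11, 0.994], [-0.004, 0.994, 0.11], [-1.0, -0.004, -0.001]]
ft_force: [0.3, -0.6, -4.6]
gripper_width: 47.5
time: 4.97
tcp_pos: [501.4, 12.7, 166.9]
tcp_rot: [[-0.005, -0.118, 0.993], [-0.0, 0.993, 0.118], [-1.0, 0.0, -0.005]]
ft_force: [-0.2, 0.8, -3.7]
gripper_width: 47.1
4.9667 [-0.19881636  0.38824289  0.10309005  1.9891795  -0.05619063  0.7716809
  1.62652311] [90.82757877  0.70405025  5.13909481] -0.003581099233175511
```

```bash
python3 -m crank '[[[25,0,3],0,0.55],[[50,0,5],0,0.55],[[70,0,5],0,0.55],[[85,0,5],0,0.55],[[88,0,5],0,0.55],[[91,0,5],0,0.55],[[91,0,5],0,0.55],[[91,0,5],0,0.55]]' 35;python3 -m crank '[[[1,0,0],0,0.55],[[2,0,0],0,0.55],[[2,0,0],0,0.55]]'
```

```text
time: 5.63
tcp_pos: [509.2, 13.4, 78.8]
tcp_rot: [[0.002, -0.118, 0.993], [0.0, 0.993, 0.118], [-1.0, 0.0, 0.002]]
ft_force: [0.8, 1.0, -4.5]
gripper_width: 47.0
time: 5.88
tcp_pos: [508.6, 13.0, 76.2]
tcp_rot: [[0.001, -0.118, 0.993], [0.0, 0.993, 0.118], [-1.0, -0.0, 0.001]]
ft_force: [0.9, 0.2, -4.8]
gripper_width: 47.2
```

```bash
python3 -m crank '[[[1.5,0,0],0,0.55],[[3,0,0],0,0.55],[[4,0,0],0,0.55],[[4,0,0],0,0.55]]';python3 -m crank '[[[1,0,0],0,0.55],[[1,0,0],0,0.55]]'
```

```text
time: 6.22
tcp_pos: [508.8, 12.9, 72.2]
tcp_rot: [[0.001, -0.118, 0.993], [0.0, 0.993, 0.118], [-1.0, 0.0, 0.001]]
ft_force: [-0.6, 0.2, 2.2]
gripper_width: 47.5
time: 6.38
tcp_pos: [509.5, 13.0, 71.9]
tcp_rot: [[0.002, -0.118, 0.993], [0.0, 0.993, 0.118], [-1.0, 0.0, 0.002]]
ft_force: [-0.9, -1.8, 9.8]
gripper_width: 47.8
```

```bash
python3 -m crank '[[[-1,0,0],0,0.3],[[-1,0,0],0,0],[[-1,0,0],0,0],[[-1,0,0],0,0],[[-1,0,0],0,0],[[-30,0,0],0,0],[[-65,0,0],0,0],[[-80,0,0],0,0]]';python3 -m crank '[[[-20,0,0],0,0],[[-20,0,0],0,0],[[-20,0,0],0,0]]'
python3 - <<'E'
from h import *
o=env.get_obs(); c=camera_info('wrist'); im=grab_frame('wrist'); cv2.imwrite('pics/w4.png',im[:,:,::-1]); print(proj(c,[[509,13,114],[509,13,89]]),o['tcp_pos'])
E
```

```text
time: 7.05
tcp_pos: [509.8, 13.0, 153.9]
tcp_rot: [[0.004, -0.118, 0.993], [0.0, 0.993, 0.118], [-1.0, -0.0, 0.004]]
ft_force: [1.5, -0.4, 0.0]
gripper_width: 88.2
time: 7.3
tcp_pos: [508.9, 13.1, 171.5]
tcp_rot: [[0.002, -0.118, 0.993], [0.0, 0.993, 0.118], [-1.0, 0.0, 0.002]]
ft_force: [-0.4, -0.5, 1.4]
gripper_width: 88.0
[[281.24255279 233.54426863]
 [281.27485216 221.5277876 ]] [508.94015622  13.07642534 171.47538752]
```

View pics/w4.png

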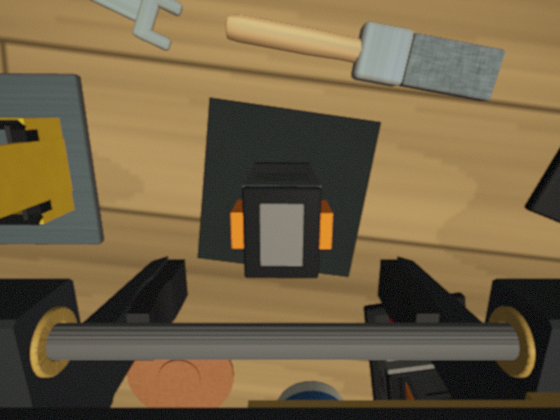

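The pack stands upright on the mat: label at (281,235), edges vertical. The lamp base's +y corners are visible at (77,75) and (102,243), so I can refine the lamp pose from them.

Run:
```python
from h import *
c=camera_info('wrist');o=env.get_obs()
for q in [(281,235,114),(281,276,114),(281,186,114)]: print(pix(c,*q).round(1))
A,B=pix(c,77,75,12),pix(c,102,243,12); d=B-A; print(A,B,np.linalg.norm(d),np.degrees(np.arctan2(d[1],d[0])))
r=np.arctan2(d[1],d[0]);M=(A+B)/2; print('bay',M[:2]-60*np.array([-np.sin(r),np.cos(r)]))
print(o['joint_pos'])
```

```text
[508.7  12.9 114. ]
[536.2  16.1 114. ]
[478.1   9.3 114. ]
[ 426.82442816 -164.37992521   12.        ] [ 571.78613015 -147.71899826   12.        ] 145.91600847668803 6.556424688353099
bay [ 506.15617665 -215.65705524]
[-0.20032652  0.39045324  0.10638624  1.97423773 -0.05757943  0.77966939
  1.62810304]
```

```bash
python3 -m crank '[[[0,0,0],0.12,0],[[0,0,0],0.24,0],[[0,0,0],0.36,0],[[0,0,0],0.48,0],[[0,0,0],0.6,0],[[0,0,0],0.72,0],[[0,0,0],0.84,0],[[0,0,0],0.96,0]]';python3 -m crank '[[[0,0,0],0.12,0],[[0,0,0],0.24,0],[[0,0,0],0.36,0],[[0,0,0],0.48,0],[[0,0,0],0.6,0],[[0,0,0],0.61,0],[[0,0,0],0.61,0]]'
python3 - <<'E'
from h import *
o=env.get_obs(); c=camera_info('wrist'); im=grab_frame('wrist'); cv2.imwrite('pics/w5.png',im[:,:,::-1]); print(proj(c,[[508.5,13,114]]),rel(o,[508,13,70]),frame(o,np.radians(6.7)))
E
```

```text
time: 8.02
tcp_pos: [507.3, 12.8, 169.2]
tcp_rot: [[-0.003, 0.75, 0.662], [-0.001, 0.662, -0.75], [-1.0, -0.003, -0.001]]
ft_force: [0.4, 0.2, -0.3]
gripper_width: 88.1
time: 8.6
tcp_pos: [507.5, 12.9, 169.7]
tcp_rot: [[-0.002, 0.993, 0.122], [-0.001, 0.122, -0.993], [-1.0, -0.002, 0.001]]
ft_force: [-0.4, 0.9, -0.3]
gripper_width: 88.2
[[282.93211101 236.36820087]] [ 9.96659697e+01  6.72643495e-01 -8.44122504e-02] 0.005148758929268249
```

View pics/w5.png

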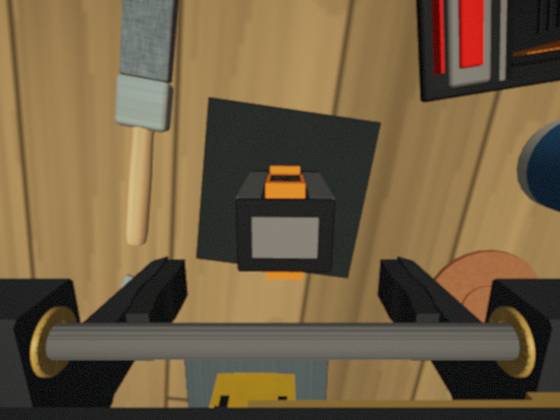

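The pack is centred between the fingers: label at (285,238), sides 236/332, square. Descending to grip its plain ends.

```bash
python3 -m crank '[[[35,1.5,0],0,0],[[70,1.5,0],0,0],[[96,1.5,0],0,0],[[97,1.5,0],0,0],[[97,1.5,0],0,0],[[97,1.5,0],0,0.2],[[97,1.5,0],0,0.35],[[97,1.5,0],0,0.5]]' 50;python3 -m crank '[[[0,0,0],0,0.5],[[0,0,0],0,0.5],[[0,0,0],0,0.5],[[0,0,0],0,0.5]]'
```

```text
time: 9.32
tcp_pos: [511.0, 13.3, 75.3]
tcp_rot: [[0.003, 0.993, 0.119], [0.001, 0.119, -0.993], [-1.0, 0.003, -0.0]]
ft_force: [-0.2, -0.8, -0.9]
gripper_width: 70.1
time: 9.65
tcp_pos: [509.8, 13.2, 74.7]
tcp_rot: [[0.0, 0.993, 0.119], [0.001, 0.119, -0.993], [-1.0, 0.0, -0.001]]
ft_force: [-3.1, 0.2, 7.2]
gripper_width: 59.5
```

```bash
python3 -m crank '[[[-30,0,0],0,0.5],[[-65,0,0],0,0.5],[[-105,0,0],0,0.5],[[-145,0,0],0,0.5],[[-150,0,0],0,0.5],[[-150,0,0],0,0.5]]' 50;python3 - <<'E'
from h import *
o=env.get_obs(); print(o['tcp_pos'],rel(o,[506.5,-150,220]),rel(o,[506.5,-217,220]),o['joint_pos'],o['gripper_width'])
E
```

```text
time: 10.15
tcp_pos: [511.2, 13.5, 225.9]
tcp_rot: [[0.005, 0.993, 0.119], [0.002, 0.119, -0.993], [-1.0, 0.005, -0.001]]
ft_force: [0.6, 0.2, -5.7]
gripper_width: 59.7
[511.16159557  13.50036392 225.88392189] [  5.60816374 -24.14627133 161.78450511] [  5.50457757 -32.13223858 228.30678406] [-0.53890688  0.34182093  0.52458939  1.94231022 -0.21652224  0.90700816
  0.21357436] 59.734151166740105
```

```bash
python3 -m crank '[[[0,-5,39],0,0.5],[[0,-11,78],0,0.5],[[0,-16,117],0,0.5],[[0,-21,156],0,0.5],[[0,-26,195],0,0.5],[[0,-32,234],0,0.5],[[0,-37,270],0,0.5],[[0,-41,300],0,0.5]]';python3 -m crank '[[[0,0,0],0,0.5],[[0,0,0],0,0.5],[[0,0,0],0,0.5]]'
python3 - <<'E'
from h import *
o=env.get_obs(); c=camera_info('wrist'); im=grab_frame('wrist'); cv2.imwrite('pics/w6.png',cv2.resize(im[:,:,::-1],(800,600))); print(o['tcp_pos'])
import pickle; pickle.dump((c,{k:np.array(o[k]) for k in o}),open('w6.pkl','wb'))
r=np.radians(6.8);R=np.array([[np.cos(r),-np.sin(r)],[np.sin(r),np.cos(r)]])
for n,L in [('guard+',[(-23,36,118),(23,36,118)]),('guard-',[(-23,-36,118),(23,-36,118)]),('base',[(-75,60,12),(75,60,12)])]:
    print(n,(proj(c,[[*(R@[x,y]+[506.5,-217]),z] for x,y,z in L])*800/560).round())
E
```

```text
time: 10.82
tcp_pos: [502.4, -291.8, 221.0]
tcp_rot: [[-0.004, 0.993, 0.117], [0.001, 0.117, -0.993], [-1.0, -0.004, -0.001]]
ft_force: [0.5, 0.1, -3.5]
gripper_width: 59.5
time: 11.07
tcp_pos: [503.6, -288.2, 221.4]
tcp_rot: [[-0.004, 0.993, 0.119], [0.002, 0.119, -0.993], [-1.0, -0.003, -0.003]]
ft_force: [-0.2, 0.8, -4.7]
gripper_width: 59.4
[ 503.59667395 -288.18947783  221.37211168]
guard+ [[378.  87.]
 [477.  87.]]
guard- [[379. 242.]
 [471. 242.]]
base [[306.  72.]
 [536.  72.]]
```

View pics/w6.png

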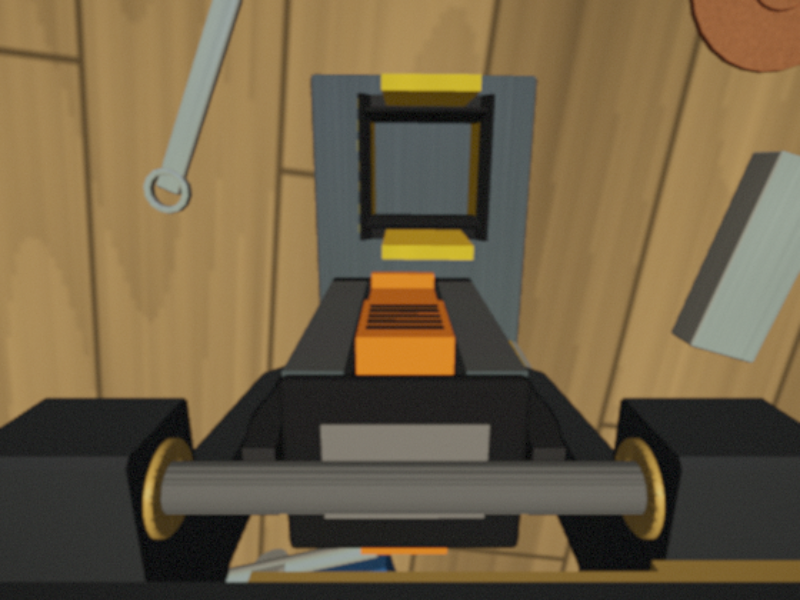

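This view shows the bay directly. Guard inner top edges are at rows 91 (x 381–481) and 245 (x 383–474), the base +y corners at (312,75) and (536,75), and the pack's top edge at row 375 from x 283 to 527. I'll solve the offset between bay and pack in this one frame.

Run:
```python
from h import *
import pickle; c,o=pickle.load(open('w6.pkl','rb')); s=.7
P=lambda u,v,z: rel(o,pix(c,u*s,v*s,z)).round(1)
for n,q in dict(gpL=(381,91,118),gpR=(481,91,118),gmL=(383,245,118),gmR=(474,245,118),bL=(312,75,12),bR=(536,75,12),rimTL=(372,122,55),packL=(283,375,260.7),packR=(527,375,260.7),packfarL=(292,546,260.7),packfarR=(519,546,260.7)).items(): print(n,P(*q))
o=env.get_obs(); print(o['tcp_pos'],o['joint_pos'])
```

```text
gpL [ 103.7   -9.7 -104.4]
gpR [ 103.5   36.7 -104.4]
gmL [103.5  -9.6 -32.5]
gmR [103.3  36.3 -32.6]
bL [ 209.9  -59.3 -127.8]
bR [ 209.4   87.5 -127.7]
rimTL [166.7 -17.9 -95.6]
packL [-39.2 -27.5 -24.4]
packR [-39.4  29.7 -24.5]
packfarL [-39.3 -28.3  23.9]
packfarR [-39.5  30.9  23.7]
[ 504.15464944 -287.61403059  221.83211013] [ 0.01977181  0.4875844   0.57158454  1.76734229 -0.31046594  0.98132632
  0.83446712]
```

```bash
python3 -m crank '[[[0,6,-34],0,0.5],[[0,12,-68],0,0.5],[[0,12,-68],0,0.5],[[0,12,-68],0,0.5],[[0,12,-68],0,0.5]]';python3 -m crank '[[[25,0,0],0,0.5],[[50,0,0],0,0.5],[[70,0,0],0,0.5],[[70,0,0],0,0.5],[[70,0,0],0,0.5]]'
python3 - <<'E'
from h import *
o=env.get_obs(); print(o['tcp_pos'],rel(o,[507.8,-219.2,150]),frame(o,np.radians(6.8)))
E
```

```text
time: 11.53
tcp_pos: [508.6, -219.3, 223.4]
tcp_rot: [[-0.001, 0.993, 0.121], [0.0, 0.121, -0.993], [-1.0, -0.0, -0.0]]
ft_force: [-0.1, -0.5, -4.9]
gripper_width: 59.6
time: 11.95
tcp_pos: [507.7, -221.2, 153.3]
tcp_rot: [[-0.002, 0.993, 0.118], [-0.0, 0.118, -0.993], [-1.0, -0.002, -0.0]]
ft_force: [0.8, 0.5, -4.7]
gripper_width: 59.8
[ 507.68889685 -221.20573232  153.27818552] [ 3.27789223  0.35353325 -1.97793911] -0.0006994421420822849
```

```bash
python3 -m crank '[[[8,0,-1],0,0.5],[[16,0,-1],0,0.5],[[24,0,-1],0,0.5],[[32,0,-1],0,0.5],[[32,0,-1],0,0.5],[[32,0,-1],0,0.5]]';python3 -m crank '[[[3,0,0],0,0.5],[[6,0,0],0,0.5],[[6,0,0],0,0.5]]'
```

```text
time: 12.45
tcp_pos: [508.1, -219.5, 121.3]
tcp_rot: [[-0.001, 0.993, 0.119], [0.0, 0.119, -0.993], [-1.0, -0.001, -0.0]]
ft_force: [1.3, -0.4, -4.4]
gripper_width: 59.5
time: 12.7
tcp_pos: [508.3, -219.6, 115.4]
tcp_rot: [[-0.0, 0.993, 0.119], [0.0, 0.119, -0.993], [-1.0, -0.0, -0.0]]
ft_force: [0.0, -0.3, -4.7]
gripper_width: 59.1
```

The pack has entered the mouth freely and the barbs should meet the lips about now, so I'll press on gently.

```bash
python3 -m crank '[[[3,0,0],0,0.5],[[6,0,0],0,0.5],[[9,0,0],0,0.5],[[12,0,0],0,0.5],[[12,0,0],0,0.5]]' 60;python3 -m crank '[[[3,0,0],0,0.5],[[6,0,0],0,0.5],[[9,0,0],0,0.5],[[9,0,0],0,0.5]]'
```

```text
time: 13.12
tcp_pos: [509.0, -219.7, 103.7]
tcp_rot: [[0.001, 0.993, 0.119], [-0.0, 0.119, -0.993], [-1.0, 0.001, 0.0]]
ft_force: [1.3, 1.6, -3.5]
gripper_width: 59.4
time: 13.45
tcp_pos: [508.6, -219.4, 94.3]
tcp_rot: [[0.0, 0.993, 0.119], [0.0, 0.119, -0.993], [-1.0, 0.0, -0.0]]
ft_force: [1.0, 0.8, -2.4]
gripper_width: 59.5
```

```bash
python3 -m crank '[[[2,0,0],0,0.5],[[4,0,0],0,0.5],[[6,0,0],0,0.5],[[6,0,0],0,0.5]]' 60
```

```text
time: 13.78
tcp_pos: [508.1, -219.6, 88.2]
tcp_rot: [[-0.001, 0.993, 0.119], [0.0, 0.119, -0.993], [-1.0, -0.001, -0.0]]
ft_force: [1.5, 1.5, -3.8]
gripper_width: 59.3
```

```bash
python3 -m crank '[[[2,0,0],0,0.5],[[4,0,0],0,0.5],[[4,0,0],0,0.5]]' 60;  python3 -m crank '[[[2,0,0],0,0.5],[[4,0,0],0,0.5],[[4,0,0],0,0.5]]' 60
python3 - <<'E'
from h import *
cv2.imwrite('pics/s7.png',cv2.resize(grab_frame('scene')[80:230,90:260,::-1],None,fx=4,fy=4,interpolation=2))
E
```

```text
time: 14.03
tcp_pos: [508.2, -219.5, 84.3]
tcp_rot: [[-0.0, 0.993, 0.119], [0.0, 0.119, -0.993], [-1.0, -0.0, -0.0]]
ft_force: [0.4, 1.5, -2.8]
gripper_width: 59.5
time: 14.28
tcp_pos: [508.3, -219.8, 82.6]
tcp_rot: [[0.0, 0.993, 0.118], [0.001, 0.118, -0.993], [-1.0, 0.0, -0.001]]
ft_force: [-8.0, 4.7, 23.4]
gripper_width: 59.5
```

View pics/s7.png

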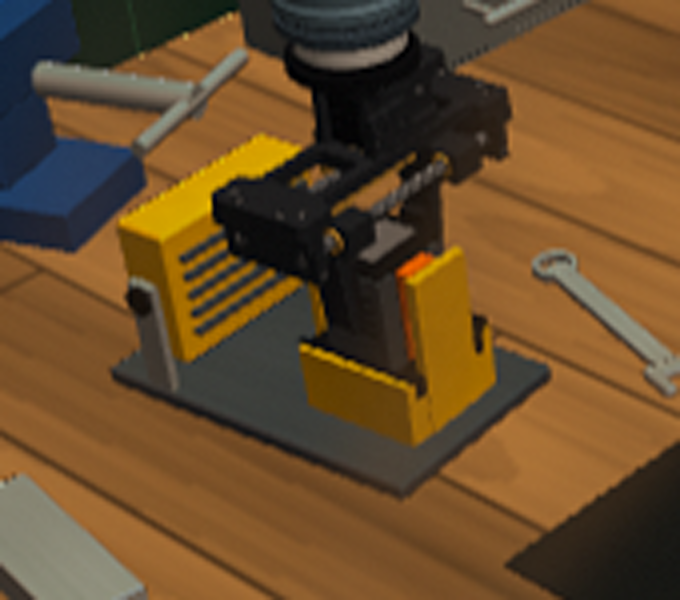

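Bottomed at exactly the expected height, with about 23 N at the end. A light pull will check the latch, then I'll push it back, release and back off.

```bash
python3 -m crank '[[[-3,0,0],0,0.5],[[-6,0,0],0,0.5],[[-6,0,0],0,0.5],[[-6,0,0],0,0.5]]'; python3 -m crank '[[[3,0,0],0,0.5],[[6,0,0],0,0.5],[[6,0,0],0,0.5]]'
```

```text
time: 14.67
tcp_pos: [508.0, -219.4, 84.3]
tcp_rot: [[-0.001, 0.993, 0.119], [-0.001, 0.119, -0.993], [-1.0, -0.001, 0.001]]
ft_force: [5.2, -3.0, -27.4]
gripper_width: 59.4
time: 14.92
tcp_pos: [507.9, -219.9, 82.6]
tcp_rot: [[-0.001, 0.993, 0.118], [0.002, 0.118, -0.993], [-1.0, -0.001, -0.002]]
ft_force: [-9.0, 5.2, 22.8]
gripper_width: 59.3
```

Latched: it lifts 1.7 mm, then holds against 27 N. Pushed home again. Releasing with the downward push taken off, then retreating.

```bash
python3 -m crank '[[[-2,0,0],0,0.5],[[-2,0,0],0,0.3],[[-2,0,0],0,0],[[-2,0,0],0,0],[[-2,0,0],0,0],[[-2,0,0],0,0],[[-2,0,0],0,0]]'; python3 -m crank '[[[-20,0,0],0,0],[[-45,0,0],0,0],[[-80,0,0],0,0],[[-120,0,0],0,0],[[-120,0,-36],0,0],[[-120,0,-60],0,0],[[-120,0,-60],0,0],[[-120,0,-60],0,0]]'; python3 -m crank '[[[0,0,0],0,0],[[0,0,0],0,0],[[0,0,0],0,0]]'
python3 - <<'E'
from h import *
o=env.get_obs(); c=camera_info('wrist'); im=grab_frame('wrist'); s=grab_frame('scene')
a=cv2.resize(s[80:230,90:300,::-1],(560,400)); cv2.imwrite('pics/f.png',np.hstack([cv2.resize(im[:,140:420,::-1],(240,360)),np.zeros((360,0,3),np.uint8),a[:360]]))
cv2.imwrite('pics/w8.png',im[:,:,::-1])
r=np.radians(6.8);R=np.array([[np.cos(r),-np.sin(r)],[np.sin(r),np.cos(r)]])
print(proj(c,[[*(R@[x,y]+[507.8,-219.2]),122] for x in(-30,30) for y in (-24,24)]).round())
t=grab_frame('top'); t0=cv2.imread('pics/top0.png')[:,:,::-1]; d=cv2.absdiff(t,np.ascontiguousarray(t0)).max(2)
print('diff red area',d[140:200,215:265].max(),'tin etc',d[110:175,262:440].max(),'brush/wrench',d[265:310,235:412].max())
E
```

```text
time: 15.5
tcp_pos: [508.6, -219.8, 82.7]
tcp_rot: [[0.0, 0.993, 0.119], [-0.0, 0.119, -0.993], [-1.0, 0.0, 0.0]]
ft_force: [0.3, 0.1, -0.0]
gripper_width: 87.8
time: 16.17
tcp_pos: [501.5, -158.7, 202.9]
tcp_rot: [[0.0, 0.993, 0.122], [0.001, 0.122, -0.993], [-1.0, 0.0, -0.001]]
ft_force: [0.6, -0.7, 0.2]
gripper_width: 88.1
time: 16.42
tcp_pos: [501.1, -161.4, 202.6]
tcp_rot: [[-0.0, 0.993, 0.117], [-0.001, 0.117, -0.993], [-1.0, -0.0, 0.001]]
ft_force: [1.2, 0.5, 0.4]
gripper_width: 88.1
[[241. 329.]
 [239. 270.]
 [321. 329.]
 [323. 270.]]
diff red area 20 tin etc 130 brush/wrench 126
```

View pics/w8.png

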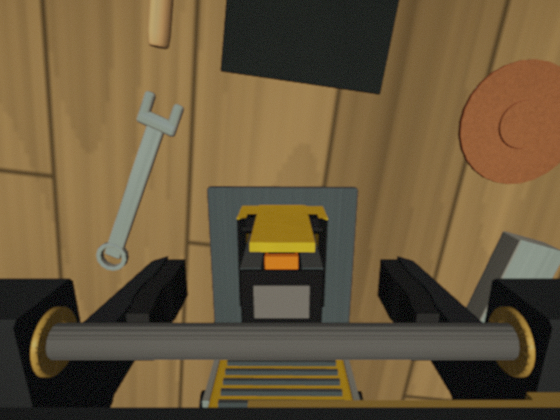

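The pack's top edge shows at row 270, x 241–323, matching the prediction for a pack seated at 122 mm. It is let go, and the wrench, disc, offcut and brush look undisturbed.

```bash
python3 -c "
from bench import ticket; print(ticket.hand_in())"
```

```text
the job is handed in; nothing more can be done
None
```

The charged pack is in the lamp's bay, latched and let go, and I handed the job in at about 16.6 s on the robot's clock. The hand-in reports no verdict.

I squeezed the tabs of the pack in the green-lit charger and lifted it out. I stood it on the mat and let go, then gripped it again by its plain ends and pushed it into the bay.

- **Seated:** it stopped at the expected height, TCP 82.6 mm against 82.7 mm predicted, under about 23 N. A test pull gave 1.7 mm of play, then held against 27 N. After release, the pack's top edge in the wrist picture matched a seated pack to about 2 pixels.
- **Tabs:** I did not measure the tabs directly. That both sprang out is inferred from the pull test.
- **Push force:** the barbs met less resistance than described, only about 2 N in the readings at the end of each move, against the stated 5 to 15 N. The pull test is why I still trust the latch.
- **Other items:** the red-lit charger's area in the top view looks the same as at the start. That comparison could not confirm the tin, disc, offcut, brush and wrench: it differed in their areas, I think because the arm was in the way. The last wrist picture showed the wrench, disc and the visible parts of the brush and offcut undisturbed. It did not show the tin, but the arm never went near it.

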